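Hold the slide guide against the stage ledge for fastening

ROBOT

A 6-joint arm with a two-finger parallel gripper is mounted at the origin on the work surface. World frame = base frame: x ahead of the robot, y to its left, z up, the work surface at z = 0. Lengths are in m, angles in rad, forces in N, time in s.
With the tool pointing down it reaches from about 0.225 to 0.875 m from the base axis. Payload 3.4 kg.
Tool frame: the origin (TCP) lies on the centre line of the jaws, within the pads' length; the fingertips stand 19 mm ahead of it and the grasp point (between the pads) is the TCP (nose_length is the distance from the TCP to the fingertips, in m); z points along the fingers, y is the direction in which the jaws open and shut (so a half turn about z gives the same grasp; the last joint's range is limited). The gripper opens to 85 mm and grips with 20 to 120 N. Pads are 22 mm wide; open, the fingers measure 114 mm over their backs; the gripper's body (76 mm by 85 mm) begins 54 mm behind the grasp point. The pads swing forward as they close: fully open they stand 13 mm farther back than shut.
Start: joints at [1.106, 0.276, 1.505, -0, 1.361, -0.121], TCP at [0.194, 0.541, 0.25] pointing down, gripper open.
Joint ranges: [-2.89, 2.89], [-0.75, 2.08], [0.22, 2.7], [-1.18, 4.32], [0.11, 2.71], [-2.7, 2.7]. Speed limits (rad/s): [2.57, 2.57, 3.14, 3.14, 3.14, 3.14].

INTERFACE

Orientations are given as a unit quaternion [w, x, y, z].
In Python, from rig import * gives the robot as it stands.
- The arm moves only by the shell command python3 -m jog 'ROWS' [OPENING] [FORCE]. ROWS is JSON, one flat list of numbers, 6 for each row, row after row: the shift along the tool's x, y, z in mm, then the turn, a rotation vector about the tool's x, y, z in degrees. In form: [tx, ty, tz, wx, wy, wz, tx, ty, tz, wx, wy, wz, ...]. A call has 1 to 10 rows; each row is the pose to reach, as a shift and turn from the pose commanded when the call began, along the tool's axes at that moment; what a row does not reach only later rows make up. A row lasts 1/8 s, in which the tool goes at most 62.5 mm and 10.7 degrees, less where a joint would pass 70% of its speed; a pose out of reach is approached as far as the arm can. A call with a gripper value outside its range is refused whole. OPENING is the closure, from 0 (fully open) to 1 (shut), set as the call begins (- or left out, the last holds). The fingers move at their own pace and stop on an object; FORCE is the grip in N (left out, the last holds). Time passes only in rows, so rows that repeat a pose let the fingers close. It gives the time, the measured TCP pose, the force and the opening at its end, in the units of the state.
- get_state(): the state, without advancing time (a new reading comes with each control period).
- get_image(name): name is "scene" or "top"; returns a dict with "frame" (384x512x3 uint8, red, green, blue), "camera_matrix" (3x3 intrinsics, pixels), "k1" (the pictures are not rectified: a ray, as slopes to the right and down, at radius r is drawn at 1 + k1 r^2 times it, then the intrinsics apply), "rvec" (rotation vector, rad) and "tvec" (3), from world to camera coordinates, as OpenCV has them. Camera axes: x right, y down, z forward; pixel columns grow to the right and rows downward; lengths in m; the calibration is good to about 2 mm. A picture is of the moment at which its call begins. There is no depth.
- sign_off(): hands the job in, once; it reports no verdict.
The state is a dict: "clock": time; "qpos": joint angles; "qd": joint speeds; "effort": joint torques, N m; "position": TCP position; "ee_rot": TCP orientation; "contact_force": force on the tool from outside, world axes, zero at the start; "moment": the same for the moment, N m; "width": finger opening in m.
Only numpy, scipy, OpenCV 4.12 (cv2) and the standard library are available. Lean on these libraries where they do the work, as an engineer would, in place of code of your own. Each camera call takes 0.05 s, during which the arm holds its last target.

TASK

Take the aluminium slide guide by its rail, lower it (do not drop it) over the two studs on the microscope's round stage, slide-holder arms towards the middle of the stage, until its base plate lies flush. Then push it squarely back against the steel ledge with a steady force of about 10 N (between 5 and 20, and never ram it) so that I can put the knurled nuts on: finish while still holding it there, do not let go or ease off. Leave the nuts, the screwdriver and the loose lenses where they are.

Things in the scene. Friction and masses are not known exactly. Their poses are not given: they have to be found in the camera images.
- stage: The microscope's round black stage, off its stand and fixed on the bench: a disc 190 mm across, its flat top face 58 mm above the bench. Origin: centre of its underside, on the bench. x points from the disc's centre to the ledge, y along the ledge, z up. Its bracket sticks out 119 mm from the centre on the ledge side, under the disc (below 40 mm).
- ledge: Straight rigid steel ledge screwed on the stage's top face: 10 mm deep, 100 mm long, 8 mm high (as high as the guide's base plate is thick). Origin: middle of the lower edge of its working face, 66 mm from the stage's centre. The face looks to the stage's centre (-x); y runs along the ledge.
- stud_left (a point): Foot of one of the two upright threaded studs on the stage (6 mm thick, 14 mm high above the stage's top face, tapered tip), at stage x = 48 mm, y = +48 mm, 18 mm in front of the ledge's face; axes as the stage's.
- stud_right (a point): Foot of the other stud, at stage x = 48 mm, y = -48 mm.
- guide: Aluminium slide guide, 0.2 to 0.4 kg, lying loose on the bench: base plate 50 (x) x 124 (y) x 8 mm with an upright rail and, on its -x side, slide-holder arms out to x = -73 mm, lower than the plate's top. Origin: centre of the plate's underside; x points to its straight back edge (x = +25 mm), y along the rail, z up. Fitted, its x and y axes point as the stage's, back edge on the ledge.
- slot_left (a point): Centre, on the underside, of one of the two slots through the base plate, at guide x = +10, y = +48 mm. Each is 9 mm wide (y) and 16 mm long (x) for a 6 mm stud: 10 mm of play along x, 3 mm along y. With the back edge on the ledge the stud stands 3 mm to the -x side of the slot's centre; 3 mm short of the ledge it is in the centre.
- slot_right (a point): Centre, on the underside, of the other slot, at guide x = +10 mm, y = -48 mm.
- rail_top (a point): Middle of the top of the guide's rail, at guide x = -11 mm, y = 0, 34 mm above the underside: the place to take it. The rail is 12 mm thick (x), 104 mm long (y) and free for 26 mm down to the plate; a knurled knob 18 mm across sits on its +y end, out to y = +68 mm.
- nut_a: knurled brass nut, 18 mm across, 11 mm high, standing on the bench (bystander). Origin: centre of its underside.
- nut_b: second such knurled nut (bystander). Origin: centre of its underside.
- screwdriver: screwdriver 160 mm long lying on the bench (bystander). Origin: centre of its underside.
- objective: microscope objective lens, 25 mm across, 42 mm high, standing (bystander). Origin: centre of its underside.
- eyepiece: microscope eyepiece, 38 mm across, 48 mm high, standing (bystander). Origin: centre of its underside.
Things that resemble listed ones, but are neither listed nor needed, are in the scene too. There is more than one size of the stage; the job needs the largest.

How it is judged:
By the outcome, as a careful person would: the job done as asked, in the order asked, and still so for the second after the job is handed in, while the arm keeps its last pose, push and grip.
It also fails if it takes over 54 s, if anything falls off the work surface, if the arm or the gripper's body presses on something with over 40 N, if the wrist force passes 120 N, or if a joint passes its speed limit or range.

## Working session

There is one attempt and no reset: what is moved stays moved. The work goes in short steps, Python scripts to look and compute and a shell command to move; the robot and the scene stay as the last step left them, time stands still between calls to the robot, and variables do not carry over. Pictures are saved under pics/ and viewed, and the job is handed in when it is done.

```bash
ls; mkdir -p pics; cat > h.py <<'E'
from rig import *
import numpy as np, cv2
from scipy.spatial.transform import Rotation as R
E
python3 - <<'E'
from h import *
s=get_state();print(s)
for n in("scene","top"):
    d=get_image(n);cv2.imwrite(f"pics/{n}0.png",d["frame"][:,:,::-1]);np.save(f"{n}0.npy",d,allow_pickle=True)
    print({k:v for k,v in d.items() if k!="frame"})
E
```

```text
pics
{'clock': 0.0, 'qpos': array([ 1.10597674e+00,  2.76585643e-01,  1.50617393e+00,  1.74095676e-06,
        1.36072565e+00, -1.21005726e-01]), 'qd': array([-8.55623430e-04, -1.62281862e-04, -1.03664998e-03, -3.92496862e-05,
        6.46716681e-04, -3.66146237e-04]), 'effort': array([ 8.05800482e-04, -4.16773474e+01, -2.45805216e+01, -1.02259232e-04,
        1.08672353e-02,  1.05285798e-05]), 'position': array([0.19359218, 0.54087423, 0.24942878]), 'ee_rot': array([-2.74047367e-04,  1.71061587e-01,  9.85259884e-01, -9.05734662e-04]), 'contact_force': array([-0.795466  , -0.49876088,  1.11945657]), 'moment': array([-0.0124812 , -0.01088764, -0.00413313]), 'width': 0.08544788691974474}
{'camera_matrix': array([[363.91823993,   0.        , 259.15953645],
       [  0.        , 363.91823993, 189.12815593],
       [  0.        ,   0.        ,   1.        ]]), 'k1': -0.09162936692434526, 'rvec': array([ 2.08800335,  1.44493731, -0.52977478]), 'tvec': array([-0.2969406 , -0.25309245,  1.34841903])}
{'camera_matrix': array([[388.45053061,   0.        , 254.93518296],
       [  0.        , 388.45053061, 196.01380186],
       [  0.        ,   0.        ,   1.        ]]), 'k1': -0.04949932464780705, 'rvec': array([ 2.13250452, -2.19013321,  0.12823143]), 'tvec': array([0.15694399, 0.43782974, 1.41975417])}
```

View pics/scene0.png

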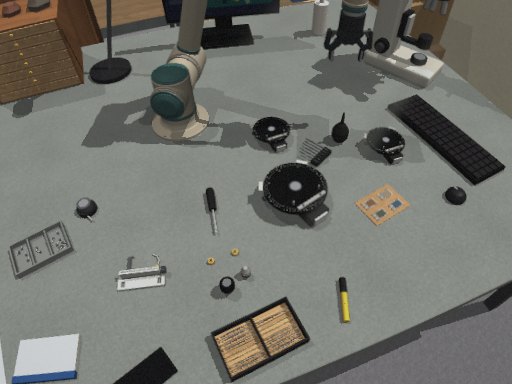

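View pics/top0.png

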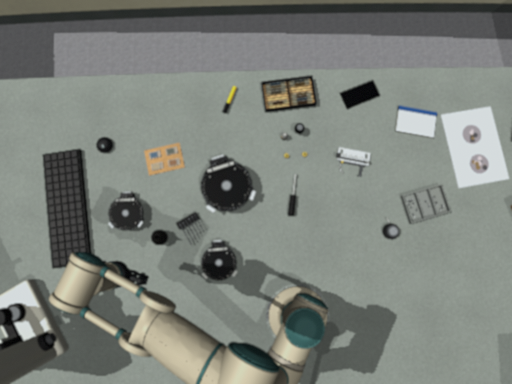

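The scene picture shows the slide guide at about (142,275); in the top picture it is at (353,157). Three discs could be the stage: scene (295,188), (271,132) and (385,143), which are top (227,185), (219,262) and (127,212). The one at (295,188) is clearly the largest, so it fits. I'll confirm that with crops.

```bash
python3 - <<'E'
import cv2
s=cv2.imread("pics/scene0.png");t=cv2.imread("pics/top0.png")
a=cv2.resize(s[145:235,245:345],(400,360),interpolation=cv2.INTER_CUBIC)
b=cv2.resize(t[145:220,185:268],(398,360),interpolation=cv2.INTER_CUBIC)
cv2.imwrite("pics/stage_c.png",cv2.hconcat([a,b]))
a=cv2.resize(s[240:300,100:180],(400,300),interpolation=cv2.INTER_CUBIC)
b=cv2.resize(t[135:189,320:392],(400,300),interpolation=cv2.INTER_CUBIC)
cv2.imwrite("pics/guide_c.png",cv2.hconcat([a,b]))
E
```

```text
(no output)
```

View pics/stage_c.png

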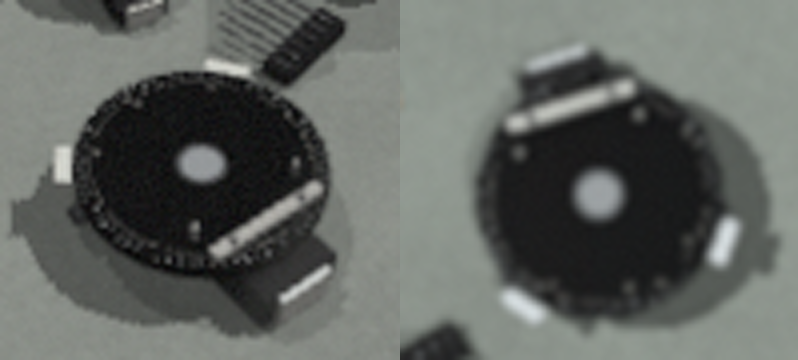

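View pics/guide_c.png

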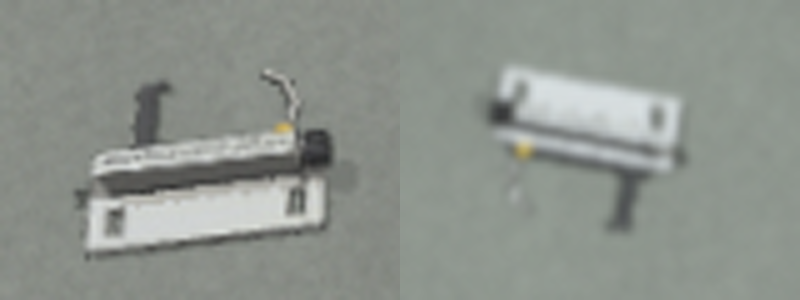

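```bash
cat >> h.py <<'E'
def ray(d,px):
    px=np.atleast_2d(np.float64(px)); K=d["camera_matrix"]
    q=np.c_[(px[:,0]-K[0,2])/K[0,0],(px[:,1]-K[1,2])/K[1,1]]
    u=q.copy()
    for _ in range(20): u=q/(1+d["k1"]*(u**2).sum(1,keepdims=True))
    Rm=cv2.Rodrigues(d["rvec"])[0]
    return -Rm.T@d["tvec"], np.c_[u,np.ones(len(u))]@Rm
def cast(d,px,z):
    c,v=ray(d,px); return (c+v*((z-c[2])/v[:,2])[:,None])
def proj(d,P):
    Rm=cv2.Rodrigues(d["rvec"])[0];c=np.atleast_2d(P)@Rm.T+d["tvec"];u=c[:,:2]/c[:,2:]
    u=u*(1+d["k1"]*(u**2).sum(1,keepdims=True));K=d["camera_matrix"]
    return u*K[0,0]+K[:2,2]
def load(n): return np.load(n+".npy",allow_pickle=True).item()
def blobs(d,box,mask):
    x0,y0,x1,y1=box
    m=np.zeros(mask.shape,np.uint8);m[y0:y1,x0:x1]=mask[y0:y1,x0:x1]
    n,l,st,c=cv2.connectedComponentsWithStats(m,connectivity=4)
    return [(st[i],c[i],np.argwhere(l==i)[:,::-1]) for i in range(1,n) if st[i][4]>=3]
E
python3 - <<'E'
from h import *
for n,bs,bg in(("scene",(258,158,332,218),(110,250,175,295)),("top",(195,150,260,216),(330,140,378,182))):
    d=load(n+"0");f=d["frame"].astype(int);g=f.sum(2)/3
    print(n,"stage")
    for st,c,p in blobs(d,bs,(g>75).astype(np.uint8)):
        if st[4]<500:
            r=cv2.minAreaRect(p.astype(np.float32)); print(st,c.round(1),[np.round(v,1) for v in r[:2]],"z58",cast(d,c,.058)[0,:2].round(4),"z66",cast(d,c,.066)[0,:2].round(4))
    print("guide, bg",g[bg[1],bg[0]])
    for st,c,p in blobs(d,bg,(g>165).astype(np.uint8)):
        print(st,c.round(1),"z8",cast(d,c,.008)[0,:2].round(4),"z34",cast(d,c,.034)[0,:2].round(4))
    for nm,b in(("s",bs),("g",bg)):
        x0,y0,x1,y1=b;k=8 if n=="scene" and nm=="s" else 10
        im=cv2.resize(d["frame"][y0:y1,x0:x1,::-1],None,fx=k,fy=k,interpolation=cv2.INTER_CUBIC)
        for x in range(x0,x1,10): cv2.putText(im,str(x),((x-x0)*k,10),0,.35,(0,0,255));cv2.line(im,((x-x0)*k+k//2,12),((x-x0)*k+k//2,20),(0,0,255))
        for y in range(y0,y1,10): cv2.putText(im,str(y),(0,(y-y0)*k+k//2+4),0,.35,(0,0,255))
        im=im[:600,:800];cv2.imwrite(f"pics/{n}_{nm}.png",im)
E
```

```text
scene stage
[289 181  12  10  89] [294.9 185.5] [array([294.5, 185.5]), array([ 9., 11.])] z58 [0.4813 0.2513] z66 [0.4871 0.2481]
[318 185   2   2   4] [318.5 185.5] [array([318.5, 185.5]), array([1., 1.])] z58 [0.5063 0.3162] z66 [0.512  0.3124]
[297 190  29  20 150] [311.1 199.5] [array([311.2, 199.6]), array([ 4.7, 32.4])] z58 [0.5456 0.2735] z66 [0.5509 0.2701]
[293 201   2   2   4] [293.5 201.5] [array([293.5, 201.5]), array([1., 1.])] z58 [0.534  0.2237] z66 [0.5394 0.2209]
guide, bg 138.0
[118 266  41   9 149] [138.7 269.9] z8 [ 0.5634 -0.2354] z34 [ 0.579  -0.2306]
[117 276  48  14 396] [140.  282.3] z8 [ 0.6005 -0.2378] z34 [ 0.615  -0.2329]
top stage
[234 168   2   2   3] [234.3 168.3] [array([234.3, 168.3]), array([0.7, 1.4])] z58 [0.5423 0.2182] z66 [0.5408 0.2178]
[221 180  11  11  89] [226. 185.] [array([226., 185.]), array([9.8, 9.8])] z58 [0.4814 0.2498] z66 [0.4802 0.2493]
guide, bg 141.33333333333334
[338 147  33  15 275] [354.3 153.5] z8 [ 0.5977 -0.2397] z34 [ 0.5919 -0.2327]
[338 159  31   7  49] [353.2 161.6] z8 [ 0.5663 -0.2337] z34 [ 0.561  -0.2268]
```

View pics/scene_s.png

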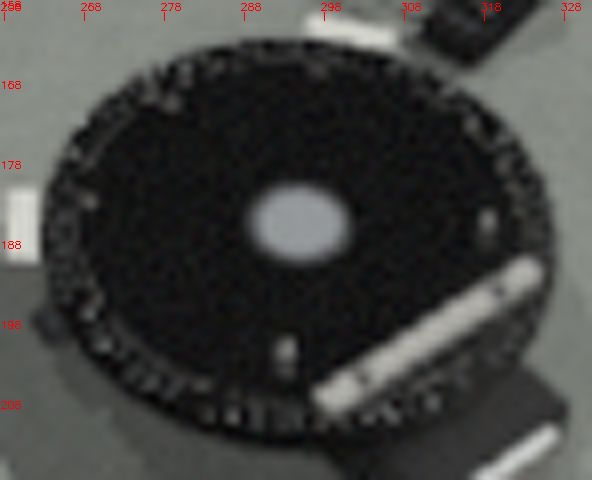

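View pics/scene_g.png

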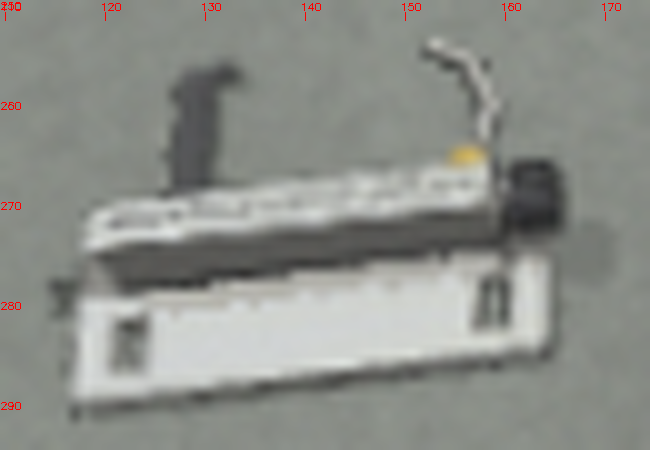

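View pics/top_g.png

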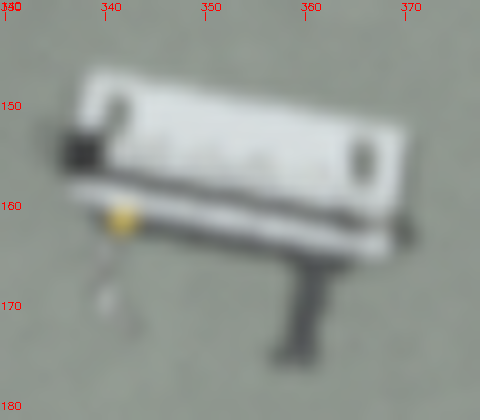

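View pics/top_s.png

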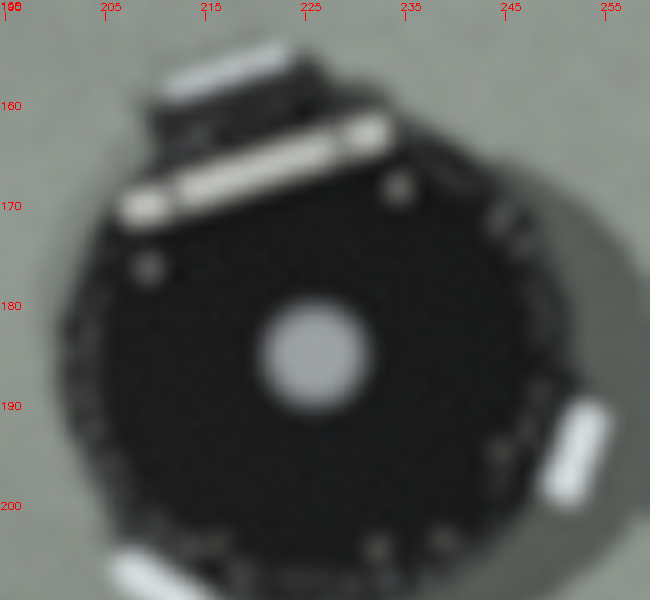

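```bash
python3 - <<'E'
from h import *
for n,bs,bg in(("scene",(258,158,332,218),(110,250,175,295)),("top",(195,150,260,216),(330,140,378,182))):
    d=load(n+"0");g=d["frame"].astype(int).sum(2)/3
    def ang(a,b): v=(b-a)[:2];return np.degrees(np.arctan2(-v[0],v[1]))
    # stage: centre blob + ledge blob
    c0=[b for b in blobs(d,bs,(g>75).astype(np.uint8)) if 70<b[0][4]<120][0]
    C=cast(d,c0[1],.058)[0]
    box=(296,188,328,212) if n=="scene" else (206,159,235,174)
    L=max(blobs(d,box,(g>100).astype(np.uint8)),key=lambda b:b[0][4])
    P=cast(d,L[2],.066)[:,:2]; m=P.mean(0); u,s,vt=np.linalg.svd(P-m); v=vt[0]*np.sign(vt[0][1])
    t=(P-m)@v
    print(n,"C",C.round(4),"ledge mid",m.round(4),"yaw ledge",np.degrees(np.arctan2(-v[0],v[1])).round(2),"len",np.ptp(t).round(3),"mid extents",(m+v*(t.max()+t.min())/2).round(4),"yaw C->L",np.degrees(np.arctan2(*(m-C[:2])[::-1])).round(2), "dist",np.linalg.norm(m-C[:2]).round(4))
    if n=="scene": sl,sr,bl,br,tl,tr=[158.3,279.7],[122.4,283.7],[164.4,284.6],[117,289.2],None,None
    else: sl,sr,bl,br=[341,150.8],[365.7,155.6],[338.5,146.8],[369.8,152]
    S=cast(d,[sl,sr],.008);B=cast(d,[bl,br],.008)
    print(" slots",S[:,:2].round(4).tolist(),"len",np.linalg.norm(S[0]-S[1]).round(4),"yaw",ang(S[1],S[0]).round(2)," back",B[:,:2].round(4).tolist(),np.linalg.norm(B[0]-B[1]).round(4),"yaw",ang(B[1],B[0]).round(2))
    # rail top
    r=[b for b in blobs(d,bg,(g>155).astype(np.uint8))]
    for st,c,p in r:
        if st[4]<40: continue
        P=cast(d,p,.034)[:,:2];m=P.mean(0);v=np.linalg.svd(P-m)[2][0];v*=np.sign(v[1]);t=(P-m)@v
        print(" blob",st,"z34",m.round(4),"yaw",np.degrees(np.arctan2(-v[0],v[1])).round(2),"len",np.ptp(t).round(4),"midext",(m+v*(t.max()+t.min())/2).round(4))
E
```

```text
scene C [0.4813 0.2513 0.058 ] ledge mid [0.5507 0.2709] yaw ledge 16.65 len 0.101 mid extents [0.5504 0.2721] yaw C->L 15.76 dist 0.0722
 slots [[0.6098, -0.1906], [0.5887, -0.2829]] len 0.0947 yaw -12.86  back [[0.629, -0.1782], [0.5995, -0.2986]] 0.124 yaw -13.75
 blob [118 265  41  10 171] z34 [ 0.5791 -0.2294] yaw -12.16 len 0.1047 midext [ 0.5785 -0.2323]
 blob [117 276  48  14 418] z34 [ 0.6147 -0.233 ] yaw -13.2 len 0.1213 midext [ 0.615 -0.232]
top C [0.4814 0.2498 0.058 ] ledge mid [0.553  0.2818] yaw ledge 3.68 len 0.101 mid extents [0.5537 0.2718] yaw C->L 24.04 dist 0.0785
 slots [[0.6095, -0.1891], [0.5885, -0.2832]] len 0.0964 yaw -12.6  back [[0.6254, -0.1803], [0.6022, -0.3]] 0.1219 yaw -10.99
 blob [338 146  33  16 309] z34 [ 0.5923 -0.2324] yaw -14.55 len 0.1241 midext [ 0.5929 -0.23  ]
 blob [337 158  32   8  68] z34 [ 0.5614 -0.2258] yaw -11.96 len 0.1185 midext [ 0.5616 -0.2245]
```

```bash
python3 -m jog '[-43,-41,0,0,0,8.3,-86,-82,0,0,0,16.6,-129,-123,0,0,0,24.9,-172,-164,0,0,0,33.2,-215,-205,0,0,0,41.5,-258,-246,0,0,0,49.8,-301,-287,0,0,0,58.1,-344,-328,0,0,0,66.4,-387,-369,0,0,0,74.7,-430,-410,0,0,0,83]' 0 40
cat >> h.py <<'E'
def delta(pos,yaw):
    "shift (mm) and turn in tool axes to reach pos with tool y at world yaw(deg), z down"
    s=get_state();q=s["ee_rot"];T=R.from_quat([q[1],q[2],q[3],q[0]])
    c,n=np.cos(np.radians(yaw)),np.sin(np.radians(yaw))
    G=R.from_matrix(np.c_[[n,-c,0],[c,n,0],[0,0,-1]])
    G2=R.from_matrix(np.c_[[-n,c,0],[-c,-n,0],[0,0,-1]])
    rv=min(((T.inv()*g).as_rotvec(degrees=True) for g in (G,G2)),key=np.linalg.norm)
    print("shift mm",(T.inv().apply(np.array(pos)-s["position"])*1000).round(1),"turn",rv.round(2),"q",s["qpos"].round(2),"t",s["clock"],"F",s["contact_force"].round(2),"M",s["moment"].round(2),"w",s["width"])
E
python3 - <<'E'
from h import *
delta([.5786,-.2318,.12],-12.7)
d=load("top0")
for a in ([206.3,170.3],[233.6,162.6]),: P=cast(d,a,.066);print(P.round(4),np.degrees(np.arctan2(-(P[1]-P[0])[0],(P[1]-P[0])[1])))
P=cast(d,[[209,176.2],[234.2,168.4]],.072);print(P.round(4),np.degrees(np.arctan2(-(P[0]-P[1])[0],(P[0]-P[1])[1])))
d=load("scene0");P=cast(d,[[318.6,184.6],[293.6,201]],.072);print(P.round(4),np.degrees(np.arctan2(-(P[0]-P[1])[0],(P[0]-P[1])[1])))
E
```

```text
clock: 1.35
position: [0.4609, 0.0086, 0.2501]
ee_rot: [-0.0, 0.783, 0.623, 0.0]
contact_force: [0.3, 0.0, 0.4]
width: 0.0853Traceback (most recent call last):
  File "<stdin>", line 2, in <module>
  File "h.py", line 27, in delta
    G=R.from_matrix(np.c_[[n,-c,0],[c,n,0],[0,0,-1]])
  File "scipy/spatial/transform/_rotation.pyx", line 1143, in scipy.spatial.transform._rotation.Rotation.from_matrix
ValueError: Non-positive determinant (left-handed or null coordinate frame) in rotation matrix 0: [[-0.2198462   0.97553454  0.        ]
 [-0.97553454 -0.2198462   0.        ]
 [ 0.          0.         -1.        ]].
```

```bash
sed -i 's/np.c_\[\[n,-c,0\]/np.c_[[-n,c,0]/; s/np.c_\[\[-n,c,0\],\[-c,-n/np.c_[[n,-c,0],[-c,-n/' h.py
python3 - <<'E'
from h import *
delta([.5786,-.2318,.12],-12.7)
d=load("top0")
for a in ([206.3,170.3],[233.6,162.6]),: P=cast(d,a,.066);print(P.round(4),np.degrees(np.arctan2((P[1]-P[0])[0],-(P[1]-P[0])[1])))
P=cast(d,[[209,176.2],[234.2,168.4]],.072);print(P.round(4),np.degrees(np.arctan2(-(P[0]-P[1])[0],(P[0]-P[1])[1])))
d=load("scene0");P=cast(d,[[318.6,184.6],[293.6,201]],.072);print(P.round(4),np.degrees(np.arctan2(-(P[0]-P[1])[0],(P[0]-P[1])[1])))
E
```

```text
shift mm [-207.8  168.8  130. ] turn [-0.   -0.03 -0.3 ] q [-0.13  0.1   1.73  0.    1.31  0.09] t 1.35 F [0.27 0.05 0.45] M [-0.02 -0.01 -0.02] w 0.08530840504170163
[[0.5363 0.3202 0.066 ]
 [0.5622 0.22   0.066 ]] 14.469000297001774
[[0.5132 0.3099 0.072 ]
 [0.5394 0.218  0.072 ]] 15.919000972563994
[[0.5133 0.3114 0.072 ]
 [0.5419 0.2197 0.072 ]] 17.341398861334284
```

```bash
python3 -m jog '[-42,34,20,0,0,0,-84,68,40,0,0,0,-126,102,70,0,0,0,-168,136,100,0,0,0,-208,169,130,0,0,0,-208,169,130,0,0,0,-208,169,130,0,0,0]'
python3 - <<'E'
from h import *
delta([.5786,-.2318,.032],-12.7)
for n in("scene","top"):
    d=get_image(n);np.save(n+"1.npy",d,allow_pickle=True)
    c=proj(d,[.5786,-.2318,.05])[0].astype(int)
    im=d["frame"][max(c[1]-60,0):c[1]+60,c[0]-70:c[0]+70,::-1];cv2.imwrite(f"pics/{n}1.png",cv2.resize(im,None,fx=4,fy=4,interpolation=cv2.INTER_CUBIC))
E
```

```text
clock: 2.22
position: [0.579, -0.2292, 0.1197]
ee_rot: [-0.001, 0.781, 0.624, -0.0]
contact_force: [-0.2, 0.1, 0.2]
width: 0.0856
shift mm [-2.8  0.4 87.6] turn [-0.12 -0.07 -0.03] q [-0.49  0.44  1.59  0.    1.11 -0.27] t 2.225 F [-0.19  0.15  0.19] M [ 0.04 -0.03 -0.06] w 0.08558888138409441
```

View pics/scene1.png

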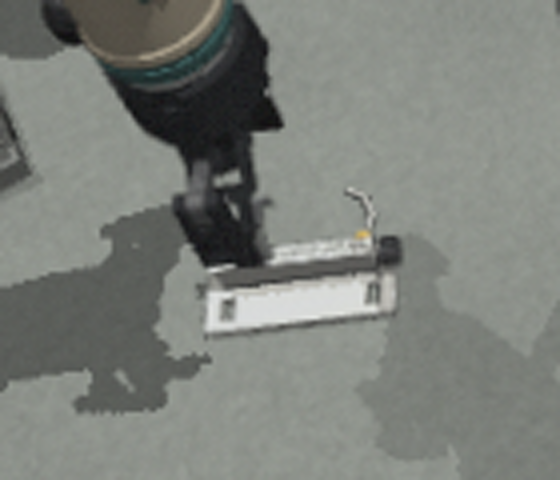

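The crop shows the gripper over the rail, jaws across it. Descending.

```bash
python3 -m jog '[-3,0,30,0,0,0,-3,0,55,0,0,0,-3,0,75,0,0,0,-3,0,88,0,0,0,-3,0,88,0,0,0,-3,0,88,0,0,0]'
python3 -m jog '[0,0,0,0,0,0,0,0,0,0,0,0,0,0,0,0,0,0,0,0,0,0,0,0,0,0,0,0,0,0,0,0,0,0,0,0,0,0,0,0,0,0]' 1 50
python3 - <<'E'
from h import *
delta([.5786,-.2318,.032],-12.7)
for n in("scene","top"):
    d=get_image(n);np.save(n+"2.npy",d,allow_pickle=True)
    c=proj(d,[.5786,-.2318,.05])[0].astype(int)
    im=d["frame"][max(c[1]-40,0):c[1]+40,c[0]-50:c[0]+50,::-1];cv2.imwrite(f"pics/{n}2.png",cv2.resize(im,None,fx=5,fy=5,interpolation=cv2.INTER_CUBIC))
E
```

```text
clock: 3.08
position: [0.5796, -0.2325, 0.0334]
ee_rot: [0.001, 0.781, 0.625, 0.0]
contact_force: [-0.5, -0.2, 0.0]
width: 0.0856
clock: 3.95
position: [0.5792, -0.2327, 0.0325]
ee_rot: [0.0, 0.781, 0.625, 0.0]
contact_force: [0.7, 0.2, 2.3]
width: 0.0108
shift mm [ 0.7 -0.7  0.5] turn [0.03 0.01 0.  ] q [-0.49  0.53  1.68  0.    0.93 -0.27] t 3.95 F [0.74 0.17 2.25] M [-0.02 -0.02  0.01] w 0.010765843258143329
```

View pics/scene2.png

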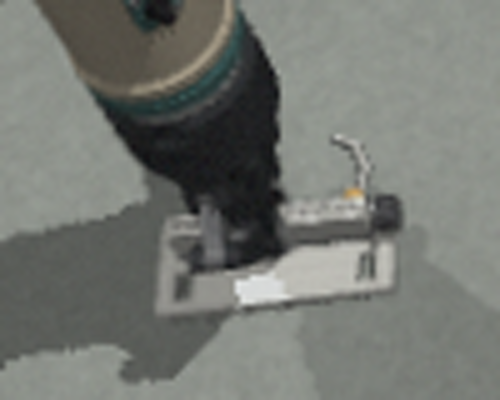

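```bash
python3 -m jog '[0,0,-5,0,0,0,0,0,-15,0,0,0,0,0,-40,0,0,0,0,0,-80,0,0,0,0,0,-120,0,0,0,0,0,-150,0,0,0,0,0,-150,0,0,0,0,0,-150,0,0,0]' 1 80
python3 - <<'E'
from h import *
delta([.5275-.021*.961,.264-.021*.276,.182],16)
for n in("scene","top"):
    d=get_image(n);np.save(n+"3.npy",d,allow_pickle=True)
    c=proj(d,get_state()["position"])[0].astype(int);print(c)
    im=d["frame"][max(c[1]-40,0):c[1]+40,c[0]-50:c[0]+50,::-1];cv2.imwrite(f"pics/{n}3.png",cv2.resize(im,None,fx=5,fy=5,interpolation=cv2.INTER_CUBIC))
E
```

```text
clock: 5.05
position: [0.5779, -0.232, 0.1809]
ee_rot: [-0.001, 0.781, 0.625, -0.001]
contact_force: [0.2, -1.1, -4.5]
width: 0.0101
shift mm [ 4.627e+02 -1.766e+02 -3.000e-01] turn [ -0.14  -0.09 -28.7 ] q [-0.49  0.39  1.51  0.    1.25 -0.27] t 5.05 F [ 0.19 -1.13 -4.51] M [ 0.02 -0.   -0.02] w 0.01007281773366884
[120 240]
[365 147]
```

View pics/scene3.png

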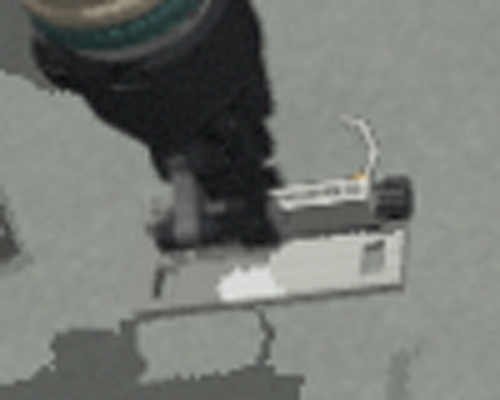

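View pics/top3.png

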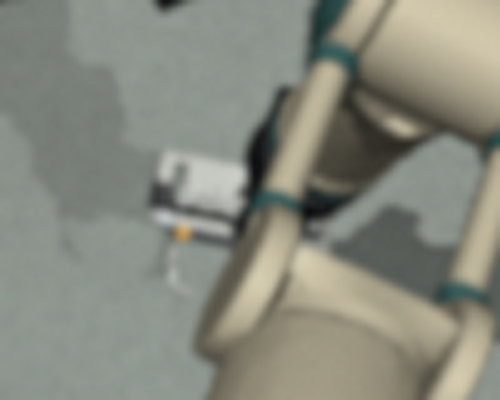

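```bash
python3 - <<'E'
from h import *
s=get_state();p=s["position"];th=np.radians(-12.7);gx=np.array([np.cos(th),np.sin(th)]);gy=np.array([-gx[1],gx[0]])
def rep(n,pts,z):
    P=cast(load(n),pts,z)[:,:2]-p[:2];print(n,(np.c_[P@gx,P@gy]*1000).round(1).tolist())
z=p[2]-.0325+.008
# scene: slotL, slotR, back corners L,R
rep("scene3",[[144.2,251],[101.2,256],[150.2,257],[96.9,262.2]],z)
rep("scene3",[[143.6,236.5],[143.0,240.3]],z+.026) # rail +y end back/front
rep("top3",[[315+175/5-.4,107+177/5-.4]],z)
E
python3 - <<'E'
import cv2
s=cv2.imread("pics/scene3.png");cv2.imwrite("pics/s3b.png",cv2.resize(s[150:330,120:430],None,fx=2.5,fy=2.5,interpolation=cv2.INTER_CUBIC))
E
```

```text
scene3 [[20.2, 49.4], [20.6, -50.5], [37.8, 64.1], [35.7, -58.5]]
scene3 [[-2.3, 53.6], [7.7, 52.8]]
top3 [[17.2, 50.6]]
```

View pics/s3b.png

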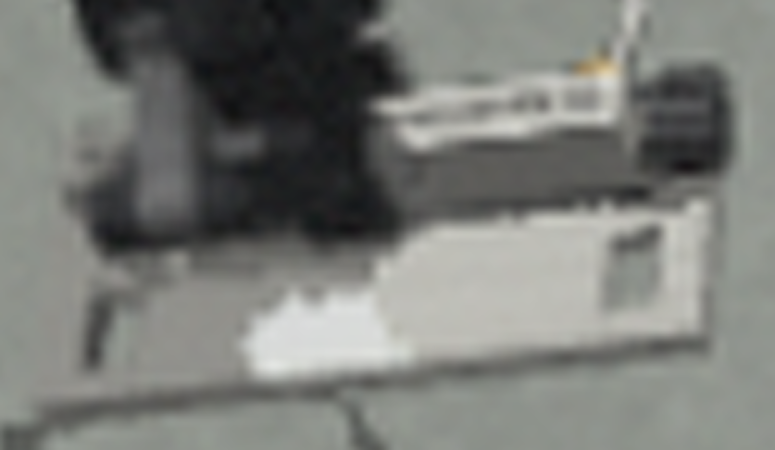

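```bash
python3 -m jog '[25,-9,0,0,0,-2,70,-27,0,0,0,-5,120,-46,0,0,0,-8,175,-67,0,0,0,-11,230,-88,0,0,0,-15,285,-109,0,0,0,340,-130,0,0,0,-22,390,-149,0,0,0,-25,430,-164,0,0,0,-27,461,-176,0,0,0,-28.7]'
python3 -m jog '[461,-176,0,0,0,-28.7]' >/dev/null 2>&1 & sleep 0; wait; python3 - <<'E'
from h import *
delta([.5078,.2566,.125],16)
E
```

```text
shift mm [427.9 -77.6  54.7] turn [ -0.03   0.07 -17.95] q [-0.41  0.35  1.57 -0.    1.22 -0.38] t 5.275 F [ 0.52  0.81 -3.38] M [ 0.14 -0.03  0.  ] w 0.010198326204622115$: bad value
```

The first call was refused because one row was missing a number. The follow-up row moved the arm a single step, with no harm done. Continuing from here.

```bash
python3 -m jog '[40,-7,0,0,0,-2,90,-16,0,0,0,-4,140,-25,0,0,0,-6,190,-34,0,0,0,-8,240,-44,0,0,0,-10,290,-53,0,0,0,-12,340,-62,0,0,0,-14,380,-69,0,0,0,-16,410,-75,0,0,0,-17,428,-78,0,0,0,-18]'
python3 -m jog '[0,0,0,0,0,0,0,0,0,0,0,0]'
python3 - <<'E'
from h import *
delta([.5078,.2566,.125],16)
for n in("scene","top"):
    d=get_image(n);np.save(n+"4.npy",d,allow_pickle=True)
    c=proj(d,[.5078,.2566,.1])[0].astype(int);print(c)
    im=d["frame"][max(c[1]-45,0):c[1]+55,c[0]-60:c[0]+60,::-1];cv2.imwrite(f"pics/{n}4.png",cv2.resize(im,None,fx=6,fy=6,interpolation=cv2.INTER_CUBIC))
E
```

```text
clock: 6.52
position: [0.5056, 0.2609, 0.1809]
ee_rot: [-0.001, 0.601, 0.8, -0.001]
contact_force: [0.7, -0.6, -3.3]
width: 0.0101
clock: 6.78
position: [0.5068, 0.2586, 0.1819]
ee_rot: [0.0, 0.602, 0.799, -0.001]
contact_force: [-0.8, -1.3, -3.1]
width: 0.0103
shift mm [-2.2  0.5 56.9] turn [-0.06  0.06  0.01] q [ 0.35  0.31  1.63 -0.    1.2   0.07] t 6.775 F [-0.83 -1.29 -3.14] M [-0.07 -0.04  0.  ] w 0.010305886873363162
[301 182]
[223 175]
```

View pics/scene4.png

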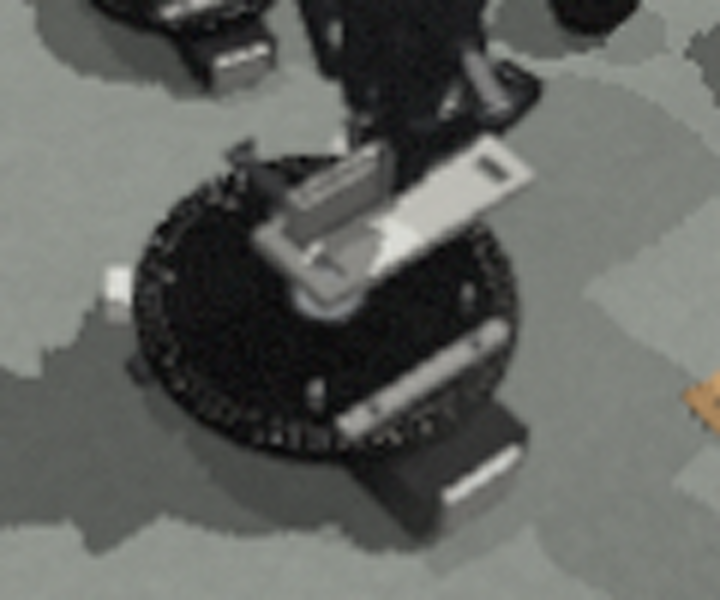

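View pics/top4.png

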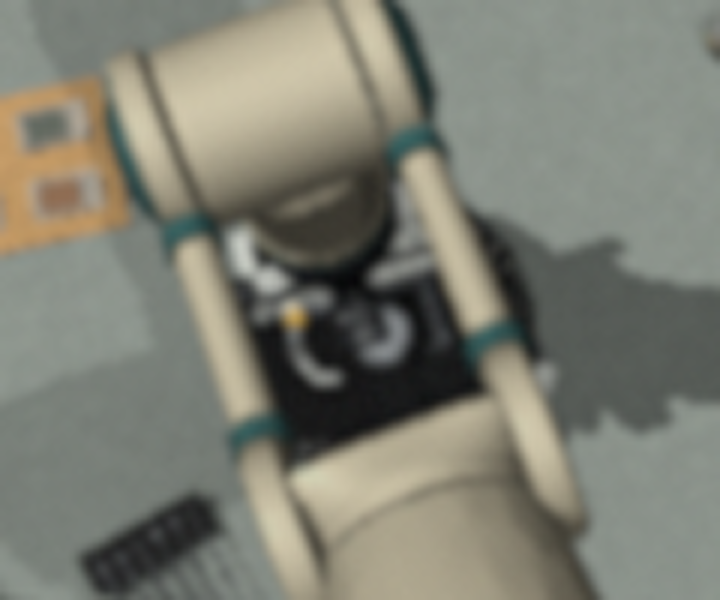

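Both slots and both studs are visible in the scene view: slots near crop (492,167) and (325,262), studs at (467,292) and (316,393). I'll go lower to hover.

```bash
python3 -m jog '[-2,0,20,0,0,0,-2,0,40,0,0,0,-2,0,58,0,0,0,-2,0,66,0,0,0,-2,0,66,0,0,0,-2,0,66,0,0,0]'
python3 - <<'E'
from h import *
delta([.5078,.2566,.125],16)
d=get_image("scene");np.save("scene5.npy",d,allow_pickle=True)
im=d["frame"][150:225,250:350,::-1];cv2.imwrite(f"pics/scene5.png",cv2.resize(im,None,fx=8,fy=8,interpolation=cv2.INTER_CUBIC))
d=get_image("top");np.save("top5.npy",d,allow_pickle=True)
im=d["frame"][145:220,180:280,::-1];cv2.imwrite(f"pics/top5.png",cv2.resize(im,None,fx=8,fy=8,interpolation=cv2.INTER_CUBIC))
E
```

```text
clock: 7.62
position: [0.508, 0.2578, 0.1171]
ee_rot: [0.0, 0.602, 0.799, 0.001]
contact_force: [1.1, -0.1, -2.8]
width: 0.0102
shift mm [-1.1 -0.5 -7.9] turn [ 0.1  -0.01  0.03] q [ 0.35  0.37  1.72 -0.    1.05  0.07] t 7.625 F [ 1.11 -0.12 -2.8 ] M [-0.01 -0.02 -0.01] w 0.010184839067955916
```

View pics/scene5.png

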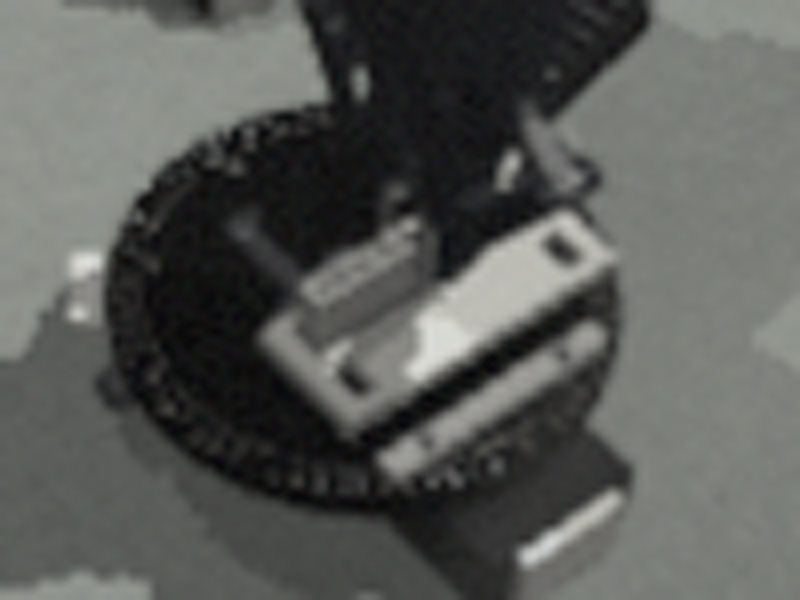

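View pics/top5.png

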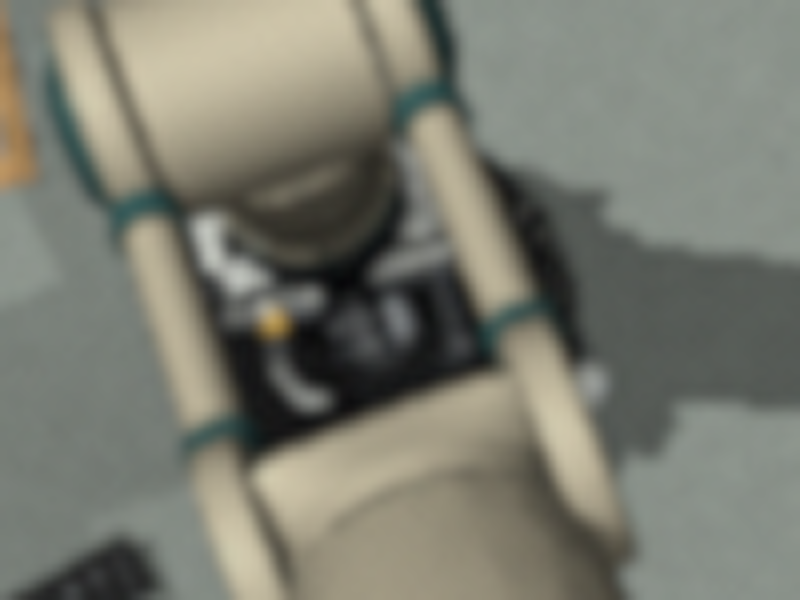

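```bash
python3 - <<'E'
from h import *
d=load("scene5");z=.1171-.0325+.008
px=np.array([[562,248],[354,379]])/8+[250,150]-.44
S=cast(d,px,z)
T=cast(load("scene0"),[[318.6,184.6],[293.6,201]],.072)
f=np.float64
# scene4 : studs too
T2=cast(load("scene4"),np.array([[467,286],[316,384]])/6+[241,137]-.42,.072)
L=cast(d,np.array([[385,455],[598,327]])/8+[250,150]-.44,.066)  # ledge front-top line (approx)
yaw=lambda a,b:np.degrees(np.arctan2(-(a-b)[0],(a-b)[1])).round(2)
print("slots",S.round(4).tolist(),S.mean(0).round(4),yaw(*S),np.linalg.norm(S[0]-S[1]).round(4))
for q in(T,T2):print("studs",q.mean(0).round(4),yaw(*q),np.linalg.norm(q[0]-q[1]).round(4))
D=T.mean(0)-S.mean(0);th=np.radians(16);gx=np.array([np.cos(th),np.sin(th)]);gy=np.array([-gx[1],gx[0]])
print("need along stage x,y mm",(D[:2]@gx*1e3).round(2),(D[:2]@gy*1e3).round(2))
m=blobs(d,(297,188,330,212),(d["frame"].sum(2)/3>95).astype(np.uint8))
for st,c,p in m:
    if st[4]>60:
        P=cast(d,p,.066)[:,:2];mm=P.mean(0);v=np.linalg.svd(P-mm)[2][0];v*=np.sign(v[1]);print("ledge",st,mm.round(4),np.degrees(np.arctan2(-v[0],v[1])))
E
```

```text
slots [[0.5156, 0.3115, 0.0926], [0.5431, 0.2184, 0.0926]] [0.5294 0.265  0.0926] 16.48 0.0971
studs [0.5276 0.2655 0.072 ] 17.34 0.0961
studs [0.526  0.2654 0.072 ] 17.09 0.0964
need along stage x,y mm -1.58 1.04
ledge [297 188  21  13 146] [0.5197 0.263 ] 11.059757127651139
ledge [324 188   6  24  77] [0.5666 0.3139] 60.69396122513288
ledge [297 190  29  20 126] [0.5512 0.2701] 16.848886868928176
```

```bash
python3 -m jog '[1,-3,3,0,0,0,1,-3,7,0,0,0,1,-3,10,0,0,0,1,-3,13,0,0,0,1,-3,15,0,0,0,1,-3,17,0,0,0,1,-3,17,0,0,0,1,-3,17,0,0,0]'
python3 - <<'E'
from h import *
delta([.5078,.2566,.0905],16)
d=get_image("scene");np.save("scene6.npy",d,allow_pickle=True)
im=d["frame"][150:225,250:350,::-1];cv2.imwrite(f"pics/scene6.png",cv2.resize(im,None,fx=8,fy=8,interpolation=cv2.INTER_CUBIC))
E
```

```text
clock: 8.72
position: [0.5042, 0.258, 0.0994]
ee_rot: [0.0, 0.601, 0.799, 0.0]
contact_force: [0.4, -0.1, -4.1]
width: 0.0104
shift mm [-2.3  3.1  8.9] turn [ 0.02 -0.    0.05] q [0.35 0.39 1.74 0.   1.01 0.07] t 8.725 F [ 0.38 -0.12 -4.11] M [-0.04  0.07  0.03] w 0.010387875288251695
```

View pics/scene6.png

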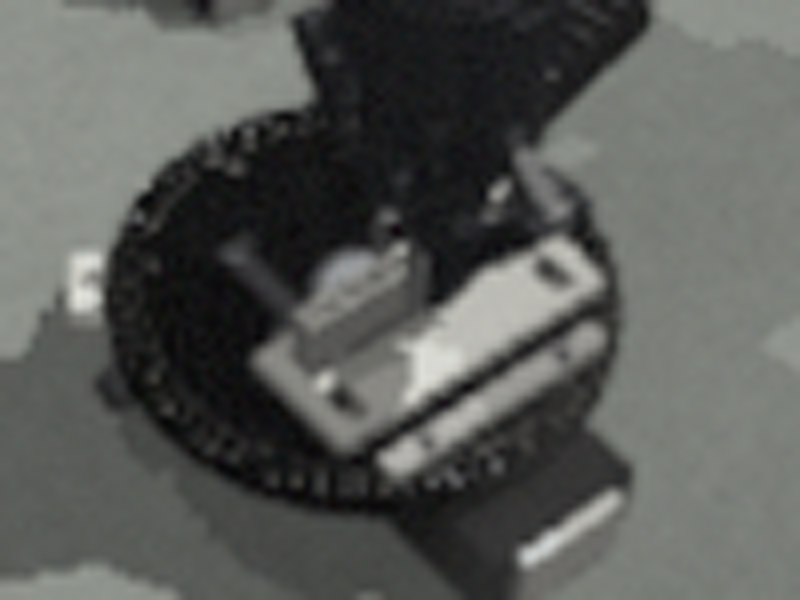

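The guide's underside is now about 5 mm below the stud tips with no contact force, so the studs are in the slots. Lowering gently to the face.

```bash
python3 -m jog '[0,0,2,0,0,0,0,0,4,0,0,0,0,0,5.5,0,0,0,0,0,7,0,0,0,0,0,7,0,0,0]'; python3 -m jog '[0,0,0.5,0,0,0,0,0,1,0,0,0,0,0,1,0,0,0,0,0,1,0,0,0]'; python3 -c "
from h import *
delta([.5078,.2566,.0905],16)"
```

```text
clock: 9.4
position: [0.504, 0.2579, 0.0921]
ee_rot: [-0.0, 0.602, 0.799, -0.0]
contact_force: [-0.5, 1.1, -3.8]
width: 0.0101
clock: 9.9
position: [0.5041, 0.2579, 0.0913]
ee_rot: [0.0, 0.601, 0.799, 0.0]
contact_force: [0.2, 0.2, -3.6]
width: 0.0101
shift mm [-2.3  3.2  0.8] turn [ 0.01 -0.    0.05] q [0.35 0.4  1.75 0.   0.99 0.07] t 9.9 F [ 0.21  0.22 -3.62] M [-0.05  0.    0.05] w 0.010059758950452474
```

```bash
python3 -m jog '[0,0,0.5,0,0,0,0,0,1,0,0,0,0,0,1,0,0,0]';  python3 -m jog '[0,0,0.4,0,0,0,0,0,0.7,0,0,0,0,0,0.7,0,0,0]'; python3 -c "
from h import *
delta([.5078,.2566,.0905],16)"
```

```text
clock: 10.28
position: [0.5041, 0.258, 0.0906]
ee_rot: [0.0, 0.601, 0.799, 0.0]
contact_force: [-0.7, -0.0, -0.7]
width: 0.0103
clock: 10.65
position: [0.5041, 0.258, 0.0905]
ee_rot: [0.0, 0.601, 0.799, 0.0]
contact_force: [-2.5, -0.6, 4.3]
width: 0.0106
shift mm [-2.3  3.1  0. ] turn [ 0.04 -0.    0.05] q [0.35 0.4  1.76 0.   0.99 0.07] t 10.65 F [-2.47 -0.55  4.3 ] M [-0.16  0.45  0.02] w 0.010554345740022474
```

```bash
python3 -m jog '[0,0,0,0.2,0,0,0,0,0,0.4,0,0,0,0,0,0.4,0,0]';python3 - <<'E'
from h import *
th=np.radians(16.5);gx=np.array([np.cos(th),np.sin(th),0]);gy=np.array([-gx[1],gx[0],0])
s=get_state();print("F stage",s["contact_force"]@gx,s["contact_force"]@gy,s["contact_force"][2],"M",s["moment"]@gx,s["moment"]@gy,s["moment"][2],s["position"])
d=get_image("scene");np.save("scene7.npy",d,allow_pickle=True)
im=d["frame"][150:225,250:350,::-1];cv2.imwrite(f"pics/scene7.png",cv2.resize(im,None,fx=8,fy=8,interpolation=cv2.INTER_CUBIC))
E
```

```text
clock: 11.02
position: [0.5042, 0.258, 0.0906]
ee_rot: [-0.002, 0.601, 0.799, -0.002]
contact_force: [-1.7, -1.6, 5.7]
width: 0.01
F stage -2.0853124817593445 -1.0623348055643118 5.746663149256849 M -0.03777494335689758 0.236851859704802 -0.007076837191920768 [0.50422869 0.25795872 0.09055795]
```

View pics/scene7.png

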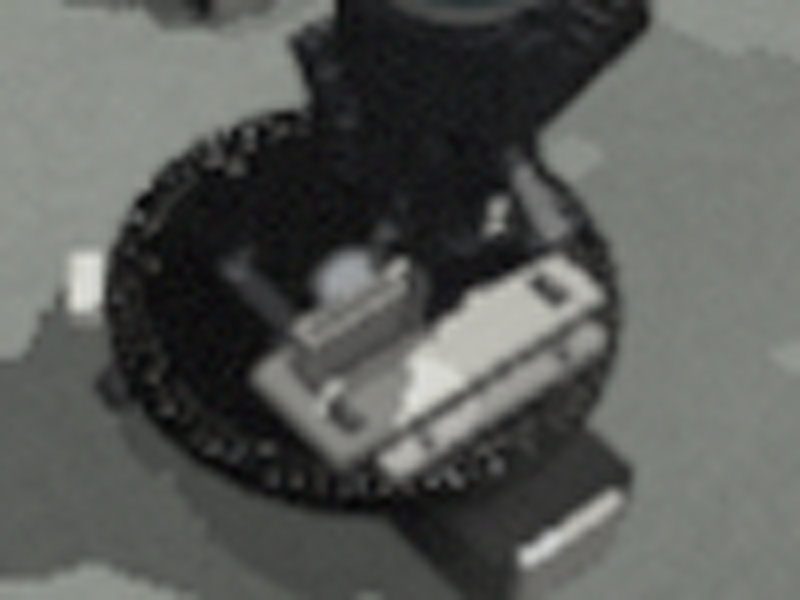

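```bash
cat > st.py <<'E'
from h import *
th=np.radians(16.5);gx=np.array([np.cos(th),np.sin(th),0]);gy=np.array([-gx[1],gx[0],0])
s=get_state();F=s["contact_force"];M=s["moment"];print("F stage",(F@gx).round(2),(F@gy).round(2),F[2].round(2),"M",(M@gx).round(3),(M@gy).round(3),M[2].round(3),"pos in stage",((s["position"]-[.4813,.2505,0])@np.c_[gx,gy]*1e3).round(2),s["position"][2].round(4),"w",s["width"].round(4),s["clock"])
E
python3 -m jog '[0,0,0,0.2,0,0,0,0,0,0.4,0,0,0,0,0,0.4,0,0]' >/dev/null;python3 st.py;python3 -m jog '[0,0.5,0,0,0,0,0,1,0,0,0,0,0,1,0,0,0,0]'>/dev/null;python3 st.py
```

```text
Traceback (most recent call last):
  File "st.py", line 3, in <module>
    s=get_state();F=s["contact_force"];M=s["moment"];print("F stage",(F@gx).round(2),(F@gy).round(2),F[2].round(2),"M",(M@gx).round(3),(M@gy).round(3),M[2].round(3),"pos in stage",((s["position"]-[.4813,.2505,0])@np.c_[gx,gy]*1e3).round(2),s["position"][2].round(4),"w",s["width"].round(4),s["clock"])
                                                                                                                                                                                                                                                                              ^^^^^^^^^^^^^^^^
AttributeError: 'float' object has no attribute 'round'
Traceback (most recent call last):
  File "st.py", line 3, in <module>
    s=get_state();F=s["contact_force"];M=s["moment"];print("F stage",(F@gx).round(2),(F@gy).round(2),F[2].round(2),"M",(M@gx).round(3),(M@gy).round(3),M[2].round(3),"pos in stage",((s["position"]-[.4813,.2505,0])@np.c_[gx,gy]*1e3).round(2),s["position"][2].round(4),"w",s["width"].round(4),s["clock"])
                                                                                                                                                                                                                                                                              ^^^^^^^^^^^^^^^^
AttributeError: 'float' object has no attribute 'round'
```

```bash
sed -i 's/s\["width"\].round(4)/s["width"]/' st.py; python3 st.py;python3 -m jog '[0,0.5,0,0,0,0,0,1,0,0,0,0,0,1,0,0,0,0]'>/dev/null;python3 st.py
```

```text
F stage -4.62 -0.95 7.21 M -0.053 0.455 0.039 pos in stage [24.38  0.67] 0.0908 w 0.010013314405153611 11.825
F stage -6.04 -0.0 10.23 M -0.077 0.819 0.02 pos in stage [24.43  0.65] 0.0908 w 0.010217558511166612 12.2
```

```bash
python3 -m jog '[0,0,-0.3,-0.3,0,0,0,0,-0.5,-0.5,0,0,0,0,-0.5,-0.5,0,0]'>/dev/null;python3 st.py;python3 -m jog '[0,0,-0.3,-0.3,0,0,0,0,-0.5,-0.3,0,0,0,0,-0.5,-0.3,0,0]'>/dev/null;python3 st.py
```

```text
F stage -5.62 0.53 7.26 M 0.066 0.62 0.016 pos in stage [25.19  0.74] 0.0906 w 0.010553711552527057 12.575
F stage -5.37 -0.51 5.07 M 0.043 0.686 0.013 pos in stage [25.55  0.71] 0.0905 w 0.010103168349492913 12.95
```

```bash
python3 -m jog '[0,0,-0.4,0,0,0,0,0,-0.8,0,0,0,0,0,-0.8,0,0,0]'>/dev/null;python3 st.py;python3 -m jog '[0,0.5,0,0,0,0,0,1,0,0,0,0,0,1,0,0,0,0]'>/dev/null;python3 st.py
```

```text
F stage -0.8 0.0 -2.6 M -0.045 -0.02 0.024 pos in stage [26.45  0.59] 0.0909 w 0.010525038431529897 13.325
F stage 0.14 -0.19 -2.92 M 0.002 0.019 -0.031 pos in stage [27.11  0.63] 0.0914 w 0.010288489717681112 13.7
```

```bash
python3 -m jog '[0,0.5,0.3,0,0,0,0,1,0.5,0,0,0,0,1,0.5,0,0,0]'>/dev/null;python3 st.py;python3 -m jog '[0,0.5,0,0,0,0,0,1,0,0,0,0,0,1,0,0,0,0]'>/dev/null;python3 st.py
```

```text
F stage -0.51 0.01 -2.94 M 0.066 0.009 -0.028 pos in stage [28.01  0.65] 0.0909 w 0.010378878483880336 14.075
F stage 0.12 -0.1 -3.68 M -0.033 -0.012 0.007 pos in stage [29.06  0.58] 0.0909 w 0.010362680393378995 14.45
```

```bash
python3 -m jog '[0,0.3,0,0,0,0,0,0.5,0,0,0,0,0,0.5,0,0,0,0]'>/dev/null;python3 st.py;python3 -m jog '[0,0.3,0,0,0,0,0,0.5,0,0,0,0,0,0.5,0,0,0,0]'>/dev/null;python3 st.py
```

```text
F stage 0.27 0.16 -3.18 M -0.043 -0.011 0.002 pos in stage [29.5   0.62] 0.0909 w 0.010048204258025484 14.825
F stage 0.02 -0.22 -3.21 M 0.011 0.023 0.063 pos in stage [29.98  0.6 ] 0.0909 w 0.009877952376599108 15.2
```

```bash
python3 -m jog '[0,0,0.3,0,0,0,0,0,0.5,0,0,0,0,0,0.5,0,0,0]'>/dev/null;python3 st.py;python3 -m jog '[0,0.3,0,0,0,0,0,0.6,0,0,0,0,0,0.6,0,0,0,0]'>/dev/null;python3 st.py
```

```text
F stage 0.74 0.1 -1.82 M 0.01 0.119 0.008 pos in stage [29.98  0.61] 0.0906 w 0.009908182431662395 15.575
F stage -3.17 0.4 1.28 M -0.067 0.424 -0.051 pos in stage [30.07  0.62] 0.0906 w 0.010144369099980009 15.95
```

```bash
python3 - <<'E'
from h import *
d=get_image("scene");np.save("scene8.npy",d,allow_pickle=True)
im=d["frame"][165:225,265:345,::-1];cv2.imwrite(f"pics/scene8.png",cv2.resize(im,None,fx=10,fy=10,interpolation=cv2.INTER_CUBIC))
E
```

```text
(no output)
```

View pics/scene8.png

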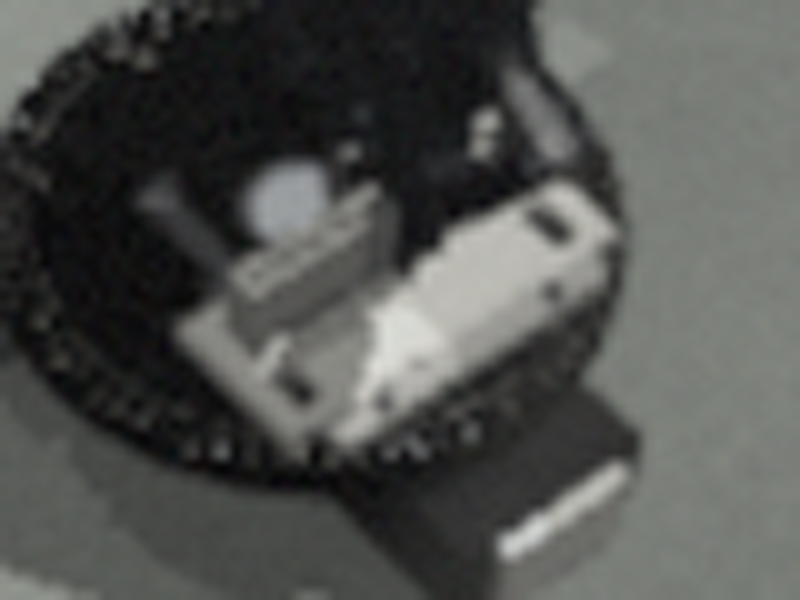

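The plate is now touching the ledge, with level tops and no dark gap. Increasing the push in small steps.

```bash
python3 -m jog '[0,0.3,0,0,0,0,0,0.6,0,0,0,0,0,0.6,0,0,0,0]'>/dev/null;python3 st.py;python3 -m jog '[0,0.3,0,0,0,0,0,0.6,0,0,0,0,0,0.6,0,0,0,0,0,0.6,0,0,0,0]'>/dev/null;python3 st.py
```

```text
F stage -5.08 0.56 4.8 M -0.03 0.914 0.04 pos in stage [30.1   0.59] 0.0905 w 0.010176748850495942 16.375
F stage -5.75 -0.3 5.12 M -0.079 0.957 0.024 pos in stage [30.19  0.56] 0.0906 w 0.010369948660215811 16.875
```

```bash
python3 -m jog '[0,0,-0.3,0,0,0,0,0,-0.6,0,0,0,0,0,-0.6,0,0,0,0,0,-0.6,0,0,0]'>/dev/null;python3 st.py;python3 -m jog '[0,0.4,0,0,0,0,0,0.8,0,0,0,0,0,0.8,0,0,0,0,0,0.8,0,0,0,0]'>/dev/null;python3 st.py
```

```text
F stage -4.61 -0.65 1.17 M -0.05 0.804 0.153 pos in stage [30.24  0.5 ] 0.0906 w 0.010205616154639621 17.375
F stage -6.48 -0.62 3.59 M -0.005 1.015 0.156 pos in stage [30.31  0.51] 0.0906 w 0.010289803565745421 17.875
```

```bash
python3 -m jog '[0,0,-0.2,0,0,-0.2,0,0,-0.4,0,0,-0.4,0,0,-0.4,0,0,-0.4,0,0,-0.4,0,0,-0.4]'>/dev/null;python3 st.py;python3 -m jog '[0,0,0,0,0,-0.2,0,0,0,0,0,-0.4,0,0,0,0,0,-0.4,0,0,0,0,0,-0.4]'>/dev/null;python3 st.py
```

```text
F stage -5.99 -0.51 1.81 M -0.004 0.931 -0.027 pos in stage [30.36  0.43] 0.0906 w 0.010410289549817299 18.375
F stage -5.71 -0.04 2.33 M -0.097 0.954 -0.374 pos in stage [30.34  0.42] 0.0906 w 0.010116378188615795 18.875
```

```bash
python3 -m jog '[0,0,0,0,0,0.2,0,0,0,0,0,0.4,0,0,0,0,0,0.4,0,0,0,0,0,0.4]'>/dev/null;python3 st.py;python3 -m jog '[0,0.5,-0.1,0,0,0,0,1,-0.3,0,0,0,0,1,-0.3,0,0,0,0,1,-0.3,0,0,0]'>/dev/null;python3 st.py
```

```text
F stage -6.71 -1.24 1.51 M -0.023 0.983 -0.129 pos in stage [30.35  0.45] 0.0907 w 0.00999084469654554 19.375
F stage -6.67 -0.9 2.22 M -0.063 1.12 -0.111 pos in stage [30.41  0.43] 0.0907 w 0.010620603507451292 19.875
```

```bash
python3 -m jog '[0,0.5,-0.2,0,0,0,0,1,-0.3,0,0,0,0,1.5,-0.5,0,0,0.1,0,1.5,-0.5,0,0,0.1,0,1.5,-0.5,0,0,0.1]'>/dev/null;python3 st.py;python3 -m jog '[0,0.5,-0.2,0,0,0,0,1,-0.3,0,0,0,0,1.5,-0.5,0,0,0,0,1.5,-0.5,0,0,0,0,1.5,-0.5,0,0,0]'>/dev/null;python3 st.py
```

```text
F stage -10.15 0.53 2.4 M -0.039 1.467 0.031 pos in stage [30.51  0.47] 0.0908 w 0.01011396029220237 20.5
F stage -10.72 0.79 1.42 M -0.093 1.822 -0.001 pos in stage [30.6   0.46] 0.0909 w 0.010489259525139088 21.125
```

```bash
python3 - <<'E'
from h import *
for _ in range(1):
    q=get_state()["ee_rot"];T=R.from_quat([q[1],q[2],q[3],q[0]]);z=T.apply([0,0,1]);y=T.apply([0,1,0])
    print("z",z.round(4),"tilt along stage x deg",np.degrees(z@[.959,.284,0]).round(3),"along y",np.degrees(z@[-.284,.959,0]).round(3),"yaw",np.degrees(np.arctan2(y[1],y[0])).round(2))
d=get_image("scene");np.save("scene9.npy",d,allow_pickle=True)
im=d["frame"][165:225,265:345,::-1];cv2.imwrite(f"pics/scene9.png",cv2.resize(im,None,fx=10,fy=10,interpolation=cv2.INTER_CUBIC))
d=get_image("top");im=d["frame"][145:220,180:280,::-1];cv2.imwrite(f"pics/top9.png",cv2.resize(im,None,fx=8,fy=8,interpolation=cv2.INTER_CUBIC))
E
python3 st.py
```

```text
z [-0.0124 -0.0042 -0.9999] tilt along stage x deg -0.748 along y -0.029 yaw 16.35
F stage -11.08 -0.19 2.57 M -0.041 1.852 -0.066 pos in stage [30.6   0.43] 0.0909 w 0.010149083867005665 21.225
```

View pics/scene9.png

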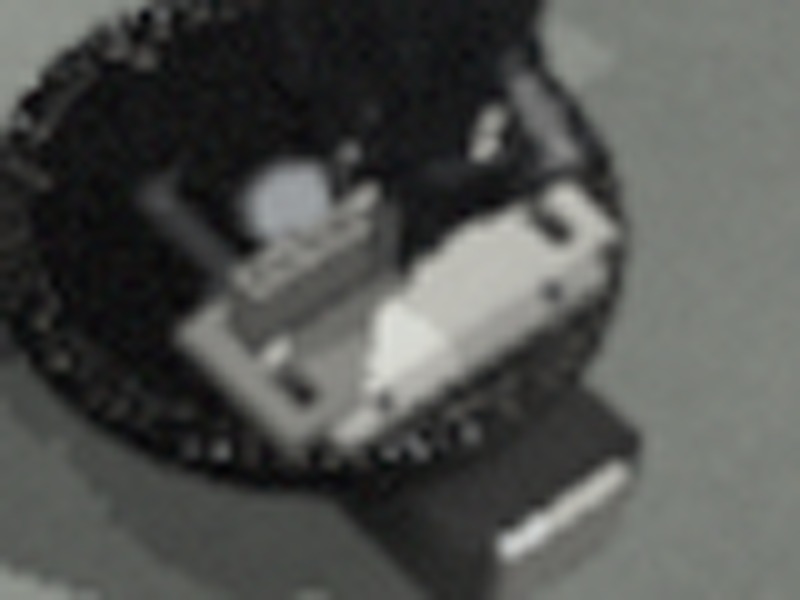

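View pics/top9.png

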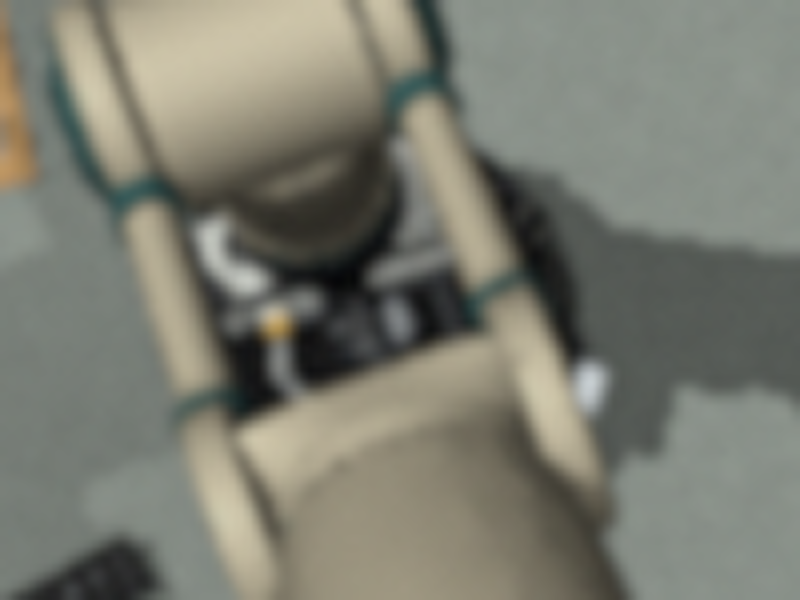

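The tool leans 0.75° and its z has risen about 0.4 mm, so the push is tipping the front of the guide slightly up. I'll counter-tilt and press down a little.

```bash
cat >> st.py <<'E'
q=s["ee_rot"];T=R.from_quat([q[1],q[2],q[3],q[0]]);z=T.apply([0,0,1]);y=T.apply([0,1,0])
print("  tilt x %.2f y %.2f yaw %.2f"%(np.degrees(z@gx),np.degrees(z@gy),np.degrees(np.arctan2(y[1],y[0]))))
E
python3 -m jog '[0,0,0.1,-0.2,0,0,0,0,0.1,-0.4,0,0,0,0,0.1,-0.4,0,0,0,0,0.1,-0.4,0,0]'>/dev/null;python3 st.py;python3 -m jog '[0,0,0.1,-0.2,0,0,0,0,0.1,-0.4,0,0,0,0,0.1,-0.4,0,0,0,0,0.1,-0.4,0,0]'>/dev/null;python3 st.py
```

```text
F stage -11.37 -0.77 2.53 M 0.04 1.94 -0.007 pos in stage [30.43  0.45] 0.0907 w 0.010555815296692058 21.725
  tilt x -0.37 y -0.03 yaw 16.34
F stage -12.06 -0.35 1.24 M 0.028 1.901 -0.048 pos in stage [30.29  0.45] 0.0906 w 0.01009733684432799 22.225
  tilt x 0.01 y -0.03 yaw 16.34
```

```bash
python3 -m jog '[0,0,0.2,0,0,0,0,0,0.4,-0.1,0,0,0,0,0.4,-0.1,0,0,0,0,0.4,-0.1,0,0]'>/dev/null;python3 st.py;python3 -m jog '[0,0,0,0,0,0,0,0,0,-0.1,0,0,0,0,0,-0.1,0,0,0,0,0,-0.1,0,0]'>/dev/null;python3 st.py
```

```text
F stage -12.22 0.04 3.69 M -0.045 2.066 -0.111 pos in stage [30.29  0.46] 0.0905 w 0.010295622059029697 22.725
  tilt x 0.12 y -0.03 yaw 16.35
F stage -11.89 -1.07 4.28 M -0.0 2.125 -0.023 pos in stage [30.26  0.45] 0.0905 w 0.010366097110473807 23.225
  tilt x 0.21 y -0.03 yaw 16.34
```

```bash
python3 -m jog '[0,0,0,0.1,0,0,0,0,0,0.2,0,0,0,0,0,0.2,0,0,0,0,0,0.2,0,0]'>/dev/null;python3 st.py;python3 -m jog '[0,0,0,0,0,0,0,0,0,0,0,0,0,0,0,0,0,0,0,0,0,0,0,0,0,0,0,0,0,0,0,0,0,0,0,0,0,0,0,0,0,0,0,0,0,0,0,0]'>/dev/null;python3 st.py
python3 - <<'E'
from h import *
Fs=[]
d=get_image("scene")
for _ in range(6):
    get_image("top");s=get_state();Fs.append(np.r_[s["contact_force"],s["moment"][2]])
print(np.mean(Fs,0).round(2),np.std(Fs,0).round(2))
im=d["frame"][165:225,265:345,::-1];cv2.imwrite(f"pics/scene10.png",cv2.resize(im,None,fx=10,fy=10,interpolation=cv2.INTER_CUBIC))
cv2.imwrite("pics/scene10f.png",d["frame"][:,:,::-1])
E
```

```text
F stage -12.4 -1.47 3.48 M -0.036 2.128 -0.06 pos in stage [30.29  0.45] 0.0905 w 0.01013588466360021 23.725
  tilt x 0.02 y -0.03 yaw 16.34
F stage -11.83 -1.05 4.31 M -0.039 2.085 -0.038 pos in stage [30.29  0.46] 0.0905 w 0.010171304719297773 24.725
  tilt x 0.02 y -0.03 yaw 16.35
[-11.63  -3.84   4.31  -0.04] [0.34 0.17 0.41 0.02]
```

View pics/scene10.png

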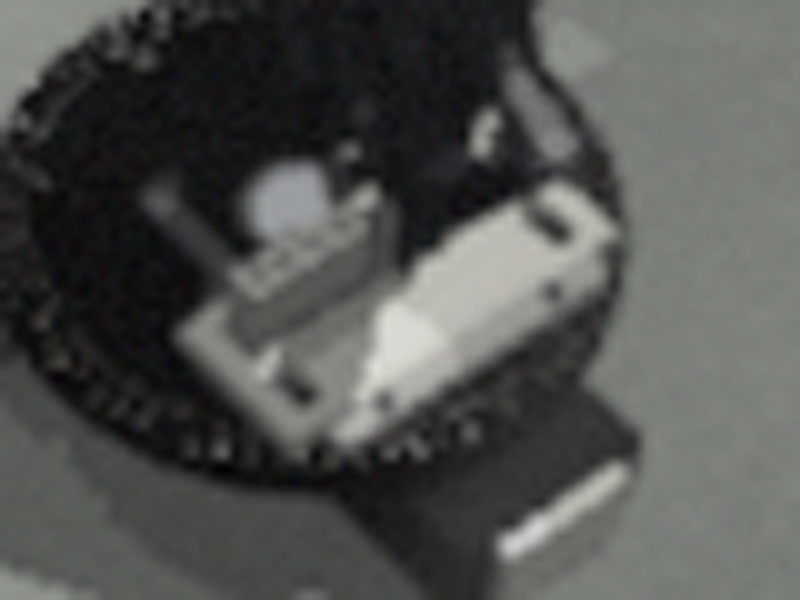

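View pics/scene10f.png

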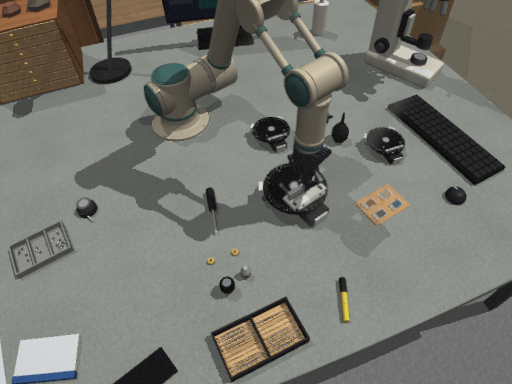

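The push is steady at about 12 N, the plate is level, and it sits square against the ledge. The nuts, screwdriver and lenses are untouched in the full view.

```bash
python3 -c "
from rig import *
print(sign_off())"
```

```text
the job is handed in; nothing more can be done
None
```

The slide guide is on the largest stage over both studs, with its holder arms towards the middle. The gripper is still holding it back against the ledge.

**Last checks, at about 25 s on the clock:**
- **Push:** the wrist read about 12 N towards the ledge, steady over more than a second. Friction under the plate may carry a few newtons of that, so the ledge itself sees an estimated 9–12 N.
- **Flush:** the tool was level to about 0.05° and at the height where the plate first touched the stage. It was pressing down with about 4 N at the wrist, plus the guide's own weight.
- **Square:** the twisting moment was about -0.04 N m, close to zero. Turning the guide slightly was resisted, so it bears on both sides of the ledge, and the last picture shows no gap.
- **Other things:** the nuts, screwdriver and loose lenses were where they started in the last picture.

**What went wrong or disagreed:**
- One move was refused because a number was missing. The next row then moved the arm one unplanned step in free air, with no harm done.
- The first slide towards the ledge stuck because I was pressing down too hard, so I eased off.
- The push first tipped the front of the guide up by about 0.75°, and I levelled it.
- The two cameras gave stage angles from about 14.5° to 17°; I set the final angle by the moment at the ledge.

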